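# Feed a meal tray through the date coder with the push stick

## Robot

A 6-joint arm with a two-finger parallel gripper is mounted at the origin on the work surface. World frame = base frame: x ahead of the robot, y to its left, z up, the work surface at z = 0. Lengths are in m, angles in degrees, forces in N, time in s.
With the tool pointing down it reaches from about 0.4 to 0.825 m from the base axis. Payload 7 kg.
Tool frame: the origin (TCP) lies midway between the tips of the shut fingers; the grasp point (between the pads) lies 19 mm behind it; z points along the fingers, x is the direction in which the jaws open and shut, and the axes are right-handed (so a half turn about z gives the same grasp; the last joint's range is limited). The gripper opens to 88 mm and grips with 3 to 60 N. Pads are 19 mm wide; open, the fingers measure 130 mm over their backs; the gripper's body (78 mm by 193 mm) begins 47 mm behind the grasp point.
Start: joints at [87.324, 20.546, 0.682, 0, -70.136, -16.507], TCP at [0.222, 0.637, 0.227] pointing down, gripper open.
Joint ranges: [-176.03, 176.03], [-82.01, 121.73], [-58.28, 71.71], [-173.87, 95.51], [-174.79, -0.11], [-173.66, 173.66]. Speed limits (degrees/s): [136.94, 136.94, 172.46, 180, 180, 180].

## Interface

Orientations are given as [roll, pitch, yaw] about the fixed x, y, z axes, in that order (R = Rz(yaw) Ry(pitch) Rx(roll)).
In Python, from plant import * gives the robot as it stands. The module is installed in compiled form; this text tells all that it offers.
- The arm moves only by the shell command python3 -m pendant 'ROWS' [OPENING]. ROWS is JSON, a list that holds one entry, the list of rows, each a list of 6 numbers: the shift along the world's x, y, z in mm, then the turn, a rotation vector about the world's x, y, z in degrees. A call has 1 to 10 rows; each row is the pose to reach, as a shift and turn from the pose commanded when the call began; what a row does not reach only later rows make up. A row lasts 1/8 s, in which the tool goes at most 62.5 mm and 10.7 degrees, less where a joint would pass 70% of its speed; a pose out of reach is approached as far as the arm can. A call with a gripper value outside its range is refused whole. OPENING is the closure, from -1 (fully open) to 1 (shut), set as the call begins (- or left out, the last holds). The fingers move at their own pace and stop on an object; the grip force is fixed at half the most. Time passes only in rows, so rows that repeat a pose let the fingers close. It gives the time, the measured TCP pose, the force and the opening at its end, in the units of the state.
- get_obs(): the state, without advancing time (a new reading comes with each control period).
- snapshot(name): name is "side" or "top"; returns a dict with "pixels" (384x512x3 uint8, red, green, blue), "depth" (384x512 float32, m along the optical axis (not along the pixel's ray), 0 where there is no reading), "fx", "fy", "cx", "cy" (pixels), "dist" ([k1, k2, p1, p2, k3] as OpenCV has them; the pictures are not rectified), "pose" (4x4, takes a point from camera to world coordinates). Camera axes: x right, y down, z forward; pixel columns grow to the right and rows downward; lengths in m; the calibration is good to about 2 mm. A picture is of the moment at which its call begins.
- close_job(): hands the job in, once; it reports no verdict.
The state is a dict: "clock": time; "joint_pos": joint angles; "qvel": joint speeds; "tau": joint torques, N m; "tool_pos": TCP position; "orientation": TCP orientation; "force": force on the tool from outside, world axes, zero at the start; "moment": the same for the moment, N m; "opening": finger opening in m.
Only numpy, scipy, OpenCV 4.12 (cv2) and the standard library are available. Lean on these libraries where they do the work, as an engineer would, in place of code of your own. Each camera call takes 0.05 s, during which the arm holds its last target. There are 200 camera calls.

## Task

Take the white push stick from its board and use it, never your fingers, to bring the sleeved meal tray square against the coder's long fence and then feed it, kept along the fence, under the guard and its printing roller until it comes out on the far side and sits fully home against the end stop. Push gently, the tray crushes if it is forced, and keep your hand outside the guard; leave the other packs and containers alone. Then draw the stick back out and lay it lengthwise on its board again.

Things in the scene. Friction and masses are not known exactly. Their poses are not given: they have to be found in the camera images.
- coder: Bench date coder, fixed. Origin on the bench under the middle of its guard; y axis along its bed, trays are fed towards -y. Bed: top 45 mm above the bench, x -75 to +62, y -265 to +310 mm. Guard: y -45 to +45 mm, 180 mm high; its opening, 56 mm high above the bed, is x -58 mm to the fence. Drive case beside it: x 70 to 150, y -50 to +50 mm, 167 mm high with its knob.
- mouth (a point): Middle of the guard's opening on the infeed side, at bed height (coder x 0, y +45 mm, z 45 mm); same axes as the coder. The hand must not come past here into the guard.
- fence: Straight aluminium fence along the +x side of the coder's bed and through the guard, 42 mm high above the bed, fixed to the coder; same origin and axes as the coder. Its guiding face looks to -x and lies at x = +50 mm, so a tray flush against it has its centre at x = 0.
- roller (a joint): Lift (m) of the spring-loaded printing roller in the guard (50 mm diameter, across the bed at coder y = 0, free to spin). 0 = down, underside 40 mm above the bed. A passing tray lifts it about 4 mm, which takes a push of roughly 8 N; it drops when the tray has passed. On the plain bed a push takes 1 to 3 N.
- stop: End stop: dark steel block, 110 x 22 mm, 40 mm high, across the outfeed bed, and clamped through it a steel stop rod whose round pad (30 mm, 22 mm above the bed, at x 0) meets the tray. Origin on the block's face at bed height; the face looks to its +y, to the guard. The rigid pad stands 6 to 62 mm ahead of the face, a setting that is not measured: feel for it.
- tray_mid (a point): Centre of the tray to be coded, 22 mm above its underside. Black rigid meal tray with a brown card sleeve round its middle: 100 mm wide (x), 110 mm long in the feed direction (y), 44 mm high, 0.2 to 0.42 kg. It starts on the infeed bed, off the fence and a little turned. It crushes if the stick presses it with more than 20 N.
- stick_hold (a point): Where to hold the push stick, mid-height of its shaft (15 mm above its underside). White plastic bar 24 mm wide, 30 mm high, 0.22 kg, lying flat along its y axis: flat cross head 60 mm wide, 14 mm thick at the -y end, its face 205 mm from here; end knob 42 mm wide from y +53 to +119 mm. It balances about 30 mm from here towards the head.
- stick_head (a point): Middle of the flat pushing face of the stick's cross head, 205 mm along the stick's -y from stick_hold, 15 mm above the stick's underside; the face looks to the stick's -y.
- board: Light wooden board fixed on the bench, 115 x 380 mm, 12 mm thick, on which the push stick is kept, lengthwise. Origin: centre of its underside; y axis along its length.
- done_tray: A second, already coded tray of the same make, standing on the bench; leave it where it is. Origin: centre of its underside.
- sauce: Sauce bottle, 60 mm diameter, 150 mm high, on the bench beyond the coder; leave it. Origin: centre of its underside.
- tub: White lidded tub, 110 mm diameter, 85 mm high, on the bench on the robot's side of the coder; leave it. Origin: centre of its underside.

How it is judged:
By the outcome, as a careful person would: the job done as asked, in the order asked, and still so for the second after the job is handed in, with the robot touching nothing.
It also fails if it takes over 72 s, if anything falls off the work surface, if the arm or the gripper's body presses on something with over 40 N, if the wrist force passes 120 N, or if a joint passes its speed limit or range.

## Working session

There is one attempt and no reset: what is moved stays moved. The work goes in short steps, Python scripts to look and compute and a shell command to move; the robot and the scene stay as the last step left them, time stands still between calls to the robot, and variables do not carry over. Pictures are saved under pics/ and viewed, about 8 in all and at most 12, crops included, and the job is handed in when it is done.

```bash
mkdir -p pics
cat > h.py <<'E'
from plant import *
import numpy as np, cv2, pickle
def cam(n,save=None):
    s=snapshot(n)
    if save: cv2.imwrite('pics/'+save,cv2.cvtColor(s['pixels'],cv2.COLOR_RGB2BGR))
    return s
def K(s): return np.array([[s['fx'],0,s['cx']],[0,s['fy'],s['cy']],[0,0,1.]])
def rays(s,px):
    p=cv2.undistortPoints(np.array(px,float).reshape(-1,1,2),K(s),np.array(s['dist'],float)).reshape(-1,2)
    T=np.array(s['pose']); return T[:3,3],np.c_[p,np.ones(len(p))]@T[:3,:3].T
def onplane(s,px,z):
    o,d=rays(s,px); return o+d*((z-o[2])/d[:,2])[:,None]
def cloud(s):
    h,w=s['depth'].shape; v,u=np.mgrid[:h,:w]
    o,d=rays(s,np.c_[u.ravel(),v.ravel()])
    return (o+d*s['depth'].reshape(-1,1)).reshape(h,w,3)
E
python3 - <<'E'
from h import *
print(get_obs())
for n in('top','side'):
    s=cam(n,n+'1.png'); pickle.dump(s,open(n+'1.pkl','wb'))
    print(n,s['fx'],s['cx'],s['cy'],s['dist'],np.round(s['pose'],3).tolist(),(s['depth']>0).mean())
E
```

```text
{'clock': 0.0, 'joint_pos': array([ 8.73246824e+01,  2.05931532e+01,  6.34711528e-01, -1.82641756e-02,
       -7.01350298e+01, -1.65061153e+01]), 'qvel': array([-0.00539673,  0.02903094,  0.07034029,  0.04567468,  0.03893491,
        0.02658243]), 'tau': array([ 8.00305043e-04, -5.82725143e+01,  2.93046194e+01,  6.99711487e+00,
        7.08613690e-03, -1.62446686e-04]), 'tool_pos': array([0.22166409, 0.63706737, 0.22561625]), 'orientation': array([-1.79989903e+02, -9.44978610e-02, -1.09187661e+02]), 'force': array([ 0.42124356,  0.13504563, -0.92187378]), 'moment': array([-0.01813024, -0.00856552,  0.02110409]), 'opening': 0.08758432883025397}
top 435.12420938621136 258.7770526178069 194.70510202931303 [-0.15328626  0.          0.          0.          0.        ] [[0.007, -0.989, 0.146, 0.396], [-1.0, -0.007, -0.005, -0.036], [0.006, -0.146, -0.989, 1.263], [0.0, 0.0, 0.0, 1.0]] 0.99615478515625
side 476.21571462735835 254.379809557603 194.55438795187501 [-0.03697405  0.          0.          0.          0.        ] [[0.982, 0.097, -0.163, 0.767], [0.188, -0.605, 0.774, -1.087], [-0.024, -0.791, -0.612, 0.926], [0.0, 0.0, 0.0, 1.0]] 0.9959208170572916
```

View pics/top1.png

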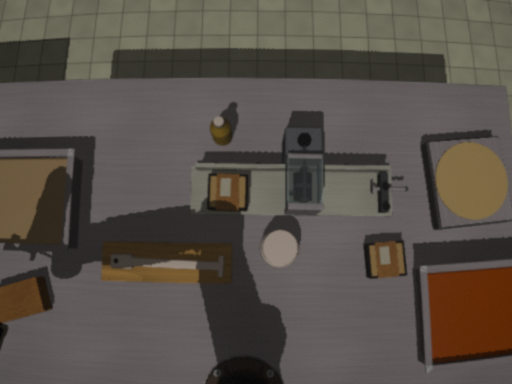

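View pics/side1.png

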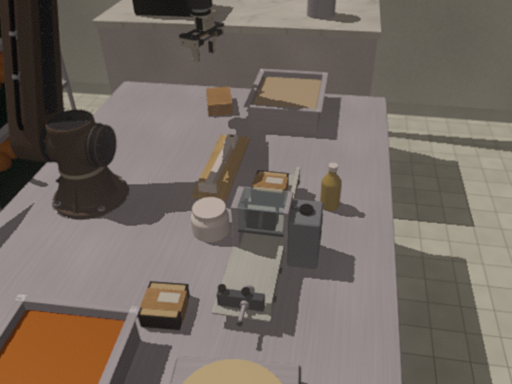

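Top view: coder with fence along the top (pixels ~192–390, 165–215), tray at (228,190), guard at (305,180), stop at (385,190), stick on its board with knob at (120,260) and head at (221,266), and tub at (280,248). In the image, left is world +y and up is +x. Next I measure from the clouds.

```bash
cat > m1.py <<'E'
from h import *
top=pickle.load(open('top1.pkl','rb')); side=pickle.load(open('side1.pkl','rb'))
def rect(P):
    (c,sz,a)=cv2.minAreaRect((P[:,:2]*1000).astype(np.float32)); return np.round(c,1),np.round(sz,1),round(a,1)
def comp(s,name,roi,zlo,zhi):
    C=cloud(s); x0,x1,y0,y1=roi
    m=((C[...,0]>x0)&(C[...,0]<x1)&(C[...,1]>y0)&(C[...,1]<y1)&(C[...,2]>zlo)&(C[...,2]<zhi)).astype(np.uint8)
    n,l,st,_=cv2.connectedComponentsWithStats(m)
    if n<2: print(name,'none');return
    k=1+np.argmax(st[1:,4]); P=C[l==k]
    print(name,st[k].tolist(),'zmed %.4f'%np.median(P[:,2]),*rect(P)); return P
for n,s in(('top',top),('side',side)):
    C=cloud(s); 
    print(n)
    if n=='top':
        for px in [(110,150),(228,190),(120,260),(180,264),(221,266),(150,246),(150,280),(255,200),(340,200),(385,200),(280,248),(387,258),(305,180),(220,121)]: print(px,np.round(C[px[1],px[0]],3))
    comp(s,'board',(.1,.4,0,.6),.006,.022)
    comp(s,'stick',(.1,.4,0,.6),.032,.056)
    comp(s,'bed',(.3,.7,-.5,.4),.040,.052)
    comp(s,'tray',(.3,.7,-.0,.4),.082,.097)
    comp(s,'fence',(.3,.7,.0,.4),.080,.092)
    comp(s,'guard',(.3,.7,-.3,.1),.172,.19)
    comp(s,'stop',(.3,.7,-.5,-.2),.078,.092)
    comp(s,'tub',(.1,.6,-.3,.1),.078,.092)
E
python3 m1.py
python3 - <<'E'
import cv2
a=cv2.imread('pics/top1.png')[140:300,90:410]
a=cv2.resize(a,None,fx=2.5,fy=2.5,interpolation=cv2.INTER_CUBIC); cv2.imwrite('pics/c1.png',cv2.convertScaleAbs(a,alpha=1.6))
E
```

```text
top
(110, 150) [ 0.717  0.411 -0.001]
(228, 190) [0.581 0.042 0.094]
(120, 260) [0.387 0.349 0.044]
(180, 264) [0.379 0.178 0.039]
(221, 266) [0.375 0.062 0.042]
(150, 246) [0.429 0.271 0.013]
(150, 280) [0.332 0.267 0.015]
(255, 200) [ 0.561 -0.031  0.045]
(340, 200) [ 0.562 -0.273  0.045]
(385, 200) [ 0.557 -0.39   0.089]
(280, 248) [ 0.425 -0.099  0.087]
(387, 258) [ 0.398 -0.404  0.047]
(305, 180) [ 0.594 -0.158  0.181]
(220, 121) [0.758 0.064 0.15 ]
board [101, 255, 131, 30, 1952] zmed 0.0127 [361.5 227.2] [382.3  74.6] 89.6
stick [110, 256, 114, 22, 1108] zmed 0.0425 [382.1 217.3] [325.3  54.7] 86.3
bed [191, 166, 94, 49, 2604] zmed 0.0462 [588.7  18.7] [264.4 135.8] 89.5
tray [207, 173, 37, 37, 1326] zmed 0.0896 [579.5  51.1] [101.   99.2] 0.5
fence [207, 173, 37, 37, 1096] zmed 0.0890 [579.6  51.1] [100.7  99.2] 0.5
guard [287, 153, 36, 57, 2044] zmed 0.1811 [ 593.  -157.1] [ 90.5 146. ] 89.8
stop [323, 164, 67, 7, 307] zmed 0.0879 [ 649.6 -312.2] [187.8  13.1] 88.9
tub [263, 230, 35, 35, 952] zmed 0.0861 [428.1 -99.7] [91.5 92. ] 0.2
side
board [191, 135, 36, 64, 553] zmed 0.0112 [355.1 223.4] [ 74.8 387.6] 2.4
stick [198, 134, 39, 55, 490] zmed 0.0406 [372.2 216.3] [324.7  54.3] 89.8
bed [221, 233, 60, 89, 2769] zmed 0.0442 [ 580.4 -284.7] [131.5 288.8] 3.9
tray [252, 170, 37, 20, 587] zmed 0.0879 [577.5  54. ] [ 98. 100.] 89.7
fence [252, 170, 37, 20, 584] zmed 0.0879 [577.5  54. ] [ 98. 100.] 89.7
guard [231, 186, 62, 30, 1384] zmed 0.1791 [ 591.2 -157.7] [ 96.6 145.2] 89.5
stop [266, 239, 36, 67, 426] zmed 0.0859 [ 664.2 -305.7] [209.5  55.5] 85.7
tub [192, 197, 34, 24, 610] zmed 0.0841 [ 426.9 -100.8] [93.  95.9] 38.0
```

View pics/c1.png

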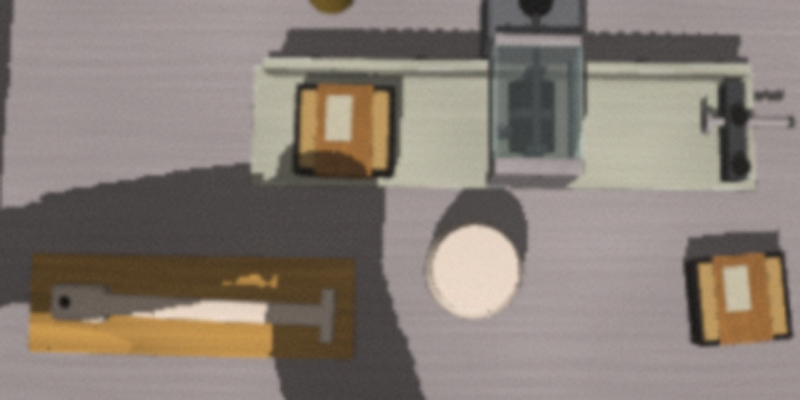

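```bash
cat > m2.py <<'E'
from h import *
import sys
# line fits from top & side clouds: slices in y, robust edges
def edge(C,m,axis,side,lo,hi,n=12):
    P=C[m]; o=1-axis; r=[]
    for a in np.linspace(lo,hi,n+1)[:-1]:
        q=P[(P[:,o]>=a)&(P[:,o]<a+(hi-lo)/n)]
        if len(q)>1: r.append((a+(hi-lo)/n/2,q[:,axis].max() if side>0 else q[:,axis].min()))
    r=np.array(r); f=np.polyfit(r[:,0],r[:,1],1)
    for _ in range(3):
        e=np.abs(np.polyval(f,r[:,0])-r[:,1]); k=e<max(2.5*np.median(e),.0015); f=np.polyfit(r[k,0],r[k,1],1)
    return f
for n in('top','side'):
    s=pickle.load(open(n+'1.pkl','rb')); C=cloud(s); X,Y,Z=C[...,0],C[...,1],C[...,2]
    def sh(name,f,at): print(n,name,'slope deg %.2f'%np.degrees(np.arctan(f[0])),['%.1f'%(1000*np.polyval(f,a)) for a in at])
    g=lambda x0,x1,y0,y1,z0,z1:(X>x0)&(X<x1)&(Y>y0)&(Y<y1)&(Z>z0)&(Z<z1)
    fm=g(.625,.68,-.43,.16,.081,.095)
    for sd in(-1,1): sh('fence x%+d'%sd,edge(C,fm,0,sd,-.40,-.24),(-.157,)); sh('fenceIn x%+d'%sd,edge(C,fm,0,sd,-.09,.14),(-.157,0.05))
    bm=g(.45,.62,-.45,.16,.038,.052)
    sh('bed -x',edge(C,bm,0,-1,-.40,-.23),(-.157,)); sh('bed -x in',edge(C,bm,0,-1,-.08,.13),(-.157,))
    P=C[g(.5,.6,-.1,.2,.040,.05)]; print('bed y max',P[:,1].max())
    tm=g(.5,.632,-.03,.13,.080,.1)
    P=C[tm]; y0,y1,x0,x1=P[:,1].min(),P[:,1].max(),P[:,0].min(),P[:,0].max(); print('tray ext',np.round([x0,x1,y0,y1],4))
    for ax,c,r in((0,.05,.04),(1,.58,.036)):
        for sd in(-1,1): sh('tray ax%d%+d'%(ax,sd),edge(C,tm,ax,sd,c-r,c+r,8),(c,))
    sm=g(.3,.45,.0,.42,.034,.05)
    P=C[sm]; print('stick y',np.round([P[:,1].min(),P[:,1].max()],4))
    for sd in(-1,1): sh('shaft x%+d'%sd,edge(C,sm,0,sd,.09,.29),(.20,.26))
    for sd in(-1,1): sh('head y%+d'%sd,edge(C,g(.34,.42,.03,.085,.034,.05),1,sd,.352,.40,6),(.375,))
    pm=g(.5,.65,-.45,-.24,.058,.10); P=C[pm]; print('stop y', np.round(np.percentile(P[:,1],[0,2,25,50,75,98,100]),3), len(P))
    q=P[abs(P[:,0]-.59)<.02]; print('rod y',np.round([q[:,1].min(),q[:,1].max()],3)); q=P[abs(P[:,0]-.555)<.015]; print('block y',np.round([q[:,1].min(),q[:,1].max()],3))
E
python3 m2.py
```

```text
top fence x-1 slope deg 5.75 ['657.9']
top fenceIn x-1 slope deg -2.24 ['642.7', '634.6']
top fence x+1 slope deg 0.96 ['657.6']
top fenceIn x+1 slope deg 0.67 ['655.1', '657.5']
top bed -x slope deg -0.18 ['518.9']
top bed -x in slope deg 0.81 ['519.0']
bed y max 0.15074015611733166
tray ext [ 0.529   0.63   -0.0092  0.1007]
top tray ax0-1 slope deg -0.31 ['529.3']
top tray ax0+1 slope deg 2.70 ['628.1']
top tray ax1-1 slope deg -2.50 ['-8.2']
top tray ax1+1 slope deg -1.20 ['99.9']
stick y [0.0564 0.3806]
top shaft x-1 slope deg 2.38 ['369.4', '371.9']
top shaft x+1 slope deg 2.31 ['391.4', '393.8']
top head y-1 slope deg 3.05 ['58.9']
top head y+1 slope deg 1.14 ['79.8']
stop y [-0.45  -0.437 -0.39  -0.381 -0.357 -0.249 -0.241] 681
rod y [-0.45  -0.356]
block y [-0.401 -0.379]
side fence x-1 slope deg 5.33 ['655.6']
side fenceIn x-1 slope deg -3.35 ['648.5', '636.4']
side fence x+1 slope deg 0.09 ['655.2']
side fenceIn x+1 slope deg 0.03 ['656.0', '656.1']
side bed -x slope deg 0.28 ['519.2']Traceback (most recent call last):
  File "m2.py", line 20, in <module>
    sh('bed -x',edge(C,bm,0,-1,-.40,-.23),(-.157,)); sh('bed -x in',edge(C,bm,0,-1,-.08,.13),(-.157,))
                                                                    ~~~~^^^^^^^^^^^^^^^^^^^^
  File "m2.py", line 9, in edge
    r=np.array(r); f=np.polyfit(r[:,0],r[:,1],1)
                                ~^^^^^
IndexError: too many indices for array: array is 1-dimensional, but 2 were indexed
```

```bash
python3 -m pendant '[[[20,-47,0,0,0,-9.2],[40,-94,0,0,0,-18.3],[60,-141,0,0,0,-27.5],[80,-188,0,0,0,-36.6],[101,-235,-20,0,0,-45.8],[121,-282,-50,0,0,-54.9],[141,-329,-80,0,0,-64],[161,-375,-107,0,0,-73.2],[161,-375,-117,0,0,-73.2]]]' -1
python3 -c "
from h import *
s=cam('top','top2.png');pickle.dump(s,open('top2.pkl','wb'));s=cam('side','side2.png');pickle.dump(s,open('side2.pkl','wb'));o=get_obs();print(o['tool_pos'],o['orientation'],o['force'])
a=cv2.resize(cv2.imread('pics/side2.png')[100:260,150:320],None,fx=3.5,fy=3.5);b=cv2.resize(cv2.imread('pics/top2.png')[200:384,90:260],None,fx=3,fy=3)
cv2.imwrite('pics/c2.png',a)"
```

```text
clock: 1.23
tool_pos: [0.3825, 0.2587, 0.1079]
orientation: [-179.8, -0.1, 177.3]
force: [-0.1, 0.1, 0.8]
opening: 0.0874
[0.38264439 0.26153701 0.10862615] [-1.79906142e+02 -5.97354373e-02  1.77577288e+02] [-0.85209661  0.9007513   1.38115153]
```

View pics/c2.png

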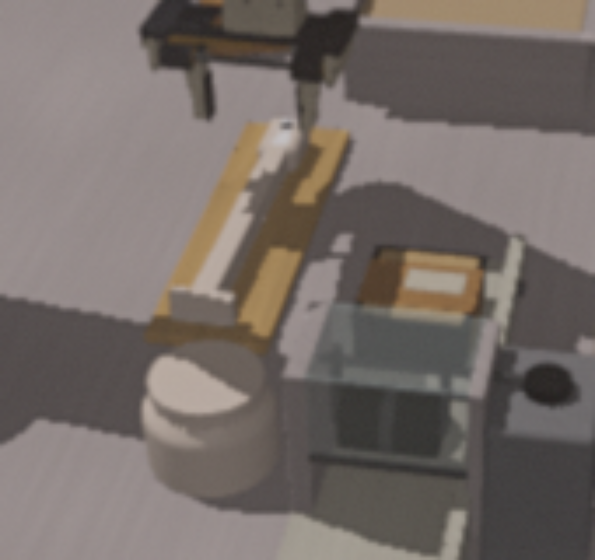

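Side view: the open fingers straddle the shaft just ahead of the knob (crop ~(255,100)). Stick top reads 41–42 mm in both views, as expected. Next I descend and grip.

```bash
python3 -m pendant '[[[0,0,-45,0,0,0],[0,0,-75,0,0,0],[0,0,-90,0,0,0],[0,0,-94,0,0,0],[0,0,-94,0,0,0]]]' -1
python3 -m pendant '[[[0,0,0,0,0,0],[0,0,0,0,0,0],[0,0,0,0,0,0],[0,0,0,0,0,0],[0,0,0,0,0,0],[0,0,0,0,0,0]]]' 1
python3 -m pendant '[[[0,0,0,0,0,0],[0,0,0,0,0,0]]]'
python3 -c "
from h import *
print(get_obs()['tool_pos'],get_obs()['orientation'])"
```

```text
clock: 1.95
tool_pos: [0.383, 0.2635, 0.0161]
orientation: [180.0, 0.0, 177.7]
force: [0.3, 1.0, -0.4]
opening: 0.0877
clock: 2.7
tool_pos: [0.3828, 0.2624, 0.0155]
orientation: [-180.0, -0.0, 177.6]
force: [-0.1, 0.5, -0.2]
opening: 0.0334
clock: 2.95
tool_pos: [0.3827, 0.2624, 0.0155]
orientation: [-180.0, -0.0, 177.6]
force: [0.1, 0.4, 0.4]
opening: 0.0237
[0.38272109 0.26243608 0.01553346] [-1.79990632e+02 -6.82493391e-03  1.77622779e+02]
```

```bash
python3 -m pendant '[[[0,0,8,0,0,0],[0,0,25,0,0,0],[0,0,55,0,0,0],[0,0,85,0,0,0],[20,-17,105,0,0,0.5],[50,-42,112,0,0,1],[85,-72,112,0,0,2],[110,-93,112,0,0,2],[119,-101,112,0,0,2],[119,-101,112,0,0,2]]]'
cat > st.py <<'E'
from h import *
import sys
tag=sys.argv[1]; o=get_obs(); p=o['tool_pos']; print(o['clock'],np.round(p,4),np.round(o['orientation'],2),np.round(o['force'],1))
for n in('top','side'):
    s=cam(n,n+tag+'.png'); pickle.dump(s,open(n+tag+'.pkl','wb')); C=cloud(s); X,Y,Z=C[...,0],C[...,1],C[...,2]
    # stick: points ahead of hand, near its line and height band
    m=(abs(X-p[0])<.05)&(Y<p[1]-.06)&(Y>p[1]-.24)&(abs(Z-p[2]-.022)<.02)
    P=C[m]
    if len(P)<50: print(n,'few',len(P)); continue
    r=P[(Y[m]<p[1]-.06)&(Y[m]>p[1]-.17)]; top=r[r[:,2]>np.percentile(r[:,2],30)]
    f=np.polyfit(top[:,1],top[:,2],1); g=np.polyfit(r[:,1],r[:,0],1)
    hd=P[P[:,1]<p[1]-.185]
    print(n,len(P),'ymin %.4f'%P[:,1].min(),'ztop near %.4f head %.4f'%(np.polyval(f,p[1]-.06),np.polyval(f,p[1]-.2)),'slopex deg %.2f x@hold %.4f'%(np.degrees(g[0]),np.polyval(g,p[1])),'head x',np.round([hd[:,0].min(),hd[:,0].max()],4) if len(hd) else None)
E
python3 st.py 3
```

```text
clock: 4.2
tool_pos: [0.5017, 0.161, 0.1274]
orientation: [-180.0, -0.0, 179.5]
force: [-0.1, 0.1, -1.8]
opening: 0.0236
4.2 [0.5017 0.161  0.1274] [-1.7999e+02 -4.0000e-02  1.7952e+02] [-0.1  0.1 -1.8]
top 633 ymin -0.0423 ztop near 0.1556 head 0.1550 slopex deg 0.54 x@hold 0.5018 head x [0.4716 0.5307]
side 461 ymin -0.0492 ztop near 0.1533 head 0.1529 slopex deg 0.47 x@hold 0.5046 head x [0.4697 0.5303]
```

```bash
python3 -m pendant '[[[0,0,-35,0,0,0],[0,0,-60,0,0,0],[0,0,-71,0,0,0],[0,0,-73,0,0,0],[0,0,-73,0,0,0]]]'
python3 -m pendant '[[[5,0,0,0,0,0],[10,0,0,0,0,0],[14,0,0,0,0,0],[17,0,0,0,0,0],[20,0,0,0,0,0],[22,0,0,0,0,0]]]'
python3 -m pendant '[[[2,0,0,0,0,0],[4,0,0,0,0,0],[6,0,0,0,0,0]]]'
```

```text
clock: 4.92
tool_pos: [0.5022, 0.1621, 0.0553]
orientation: [180.0, 0.1, 179.7]
force: [0.1, 0.4, -2.2]
opening: 0.0243
clock: 5.68
tool_pos: [0.5236, 0.1612, 0.0544]
orientation: [-180.0, -0.0, 179.6]
force: [-1.9, -0.5, -0.9]
opening: 0.0239
clock: 6.05
tool_pos: [0.5299, 0.1615, 0.0545]
orientation: [180.0, 0.0, 179.6]
force: [-2.2, 0.6, -1.5]
opening: 0.024
```

Pushing at about 2 N. I continue in small steps until the fence contact shows.

```bash
python3 -m pendant '[[[1,0,0,0,0,0],[2,0,0,0,0,0]]]'
python3 -m pendant '[[[1,0,0,0,0,0],[1.5,0,0,0,0,0],[1.5,0,0,0,0,0]]]'
python3 -c "
from h import *
for n in('top','side'): s=cam(n,n+'4.png');pickle.dump(s,open(n+'4.pkl','wb'))
a=cv2.imread('pics/top4.png')[150:290,150:350];cv2.imwrite('pics/c4.png',cv2.convertScaleAbs(cv2.resize(a,None,fx=4,fy=4,interpolation=cv2.INTER_CUBIC),alpha=1.5))"
```

```text
clock: 6.3
tool_pos: [0.5318, 0.1615, 0.0545]
orientation: [180.0, -0.0, 179.6]
force: [-1.8, -0.0, -1.5]
opening: 0.0238
clock: 6.68
tool_pos: [0.5334, 0.1615, 0.0546]
orientation: [180.0, 0.0, 179.6]
force: [-1.3, 0.1, -2.7]
opening: 0.024
```

View pics/c4.png

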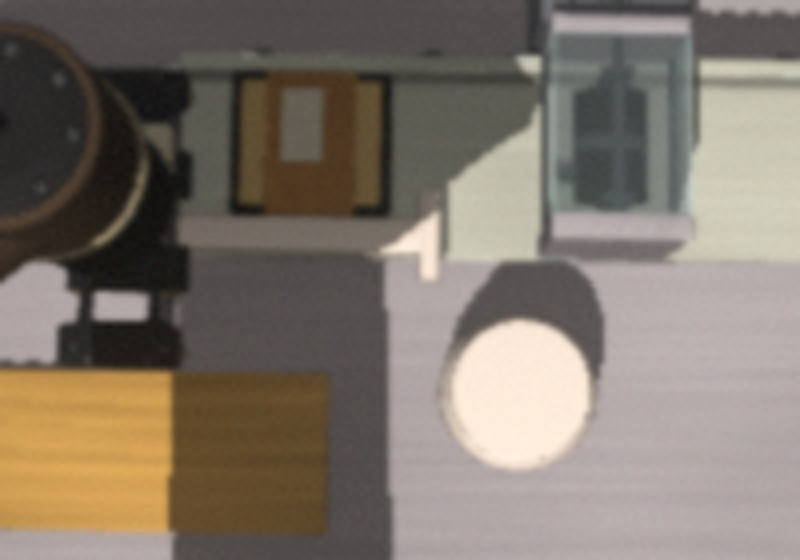

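Crop: the shaft lies along the tray's near side (~y 215) and the tray's far edge (~y 73) is nearly at the fence. I press on until the force rises.

```bash
python3 -m pendant '[[[1,0,0,0,0,0],[1,0,0,0,0,0]]]'
python3 -m pendant '[[[1,0,0,0,0,0],[1,0,0,0,0,0]]]'
python3 -m pendant '[[[1,0,0,0,0,0],[1,0,0,0,0,0]]]'
```

```text
clock: 7.02
tool_pos: [0.5337, 0.1615, 0.0545]
orientation: [-180.0, -0.1, 179.6]
force: [-5.7, 1.6, -0.7]
opening: 0.024
clock: 7.28
tool_pos: [0.5339, 0.1614, 0.0543]
orientation: [-180.0, -0.1, 179.6]
force: [-9.7, 2.4, 1.1]
opening: 0.0238
clock: 7.52
tool_pos: [0.5341, 0.1613, 0.0542]
orientation: [-180.0, -0.2, 179.5]
force: [-10.2, 3.4, 2.7]
opening: 0.0238
```

```bash
python3 -m pendant '[[[-2,0,0,0,0,0],[-8,0,0,0,0,0],[-20,0,0,0,0,0],[-35,0,0,0,0,0],[-42,0,0,0,0,0],[-42,0,0,0,0,0]]]'
python3 st.py 5
python3 - <<'E'
from h import *
for n in('top','side'):
    C=cloud(pickle.load(open(n+'1.pkl','rb'))); m=(C[...,0]>.5)&(C[...,0]<.7)&(C[...,1]>.2)&(C[...,1]<.7)&(C[...,2]>.03)&(C[...,2]<.2)
    P=C[m]; print(n,len(P),P.min(0),P.max(0),np.percentile(P[:,1],[1,5]))
    C=cloud(pickle.load(open(n+'5.pkl','rb'))); m=(C[...,0]>.53)&(C[...,0]<.66)&(C[...,1]>-.03)&(C[...,1]<.12)&(C[...,2]>.083)&(C[...,2]<.1)
    m&=C[...,0]<.643; P=C[m]
    if len(P): print('tray',P.min(0),P.max(0))
E
```

```text
clock: 8.28
tool_pos: [0.4939, 0.1617, 0.0549]
orientation: [180.0, 0.0, 179.7]
force: [0.4, -0.4, -2.1]
opening: 0.0237
8.275 [0.4939 0.1617 0.0549] [1.7998e+02 3.0000e-02 1.7967e+02] [ 0.4 -0.4 -2.1]
top 672 ymin -0.0780 ztop near 0.0833 head 0.0828 slopex deg 0.21 x@hold 0.4941 head x [0.4439 0.5231]
side 257 ymin -0.0778 ztop near 0.0808 head 0.0812 slopex deg 3.57 x@hold 0.5023 head x [0.4442 0.4869]
top 4932 [0.50001535 0.47818645 0.03032366] [0.69585541 0.69993202 0.10942979] [0.48170237 0.49016551]
tray [ 0.54531342 -0.00895557  0.08300091] [0.642992   0.1012934  0.09750038]
side 1773 [0.50007853 0.47047374 0.03001337] [0.69506277 0.69972945 0.10618479] [0.4791066  0.48865797]
tray [0.54429202 0.00555498 0.0831069 ] [0.64295125 0.10265408 0.09342202]
```

```bash
python3 -m pendant '[[[0,20,0,0,0,0],[0,55,0,0,0,0],[0,95,0,0,0,0],[0,130,0,0,0,0],[5,150,0,0,0,0],[25,156,0,0,0,0],[60,156,0,0,0,0],[90,156,0,0,0,0],[101,156,0,0,0,0],[101,156,0,0,0,0]]]'
python3 st.py 6
```

```text
clock: 9.62
tool_pos: [0.5955, 0.3172, 0.0538]
orientation: [-180.0, -0.0, 179.6]
force: [-1.1, 0.8, -2.0]
opening: 0.0238
9.625 [0.5955 0.3172 0.0538] [-1.7997e+02 -5.0000e-02  1.7955e+02] [-1.1  0.8 -2. ]
top 900 ymin 0.0773 ztop near 0.0819 head 0.0822 slopex deg -0.29 x@hold 0.5942 head x [0.5475 0.6454]
side 377 ymin 0.0773 ztop near 0.0795 head 0.0800 slopex deg 0.53 x@hold 0.5967 head x [0.546  0.6452]
```

```bash
python3 -m pendant '[[[0,-2,-1,0,0,0],[0,-5,-2,0,0,0],[0,-8,-2,0,0,0],[0,-10,-2,0,0,0],[0,-12,-2,0,0,0],[0,-14,-2,0,0,0],[0,-17,-2,0,0,0],[0,-20,-2,0,0,0],[0,-24,-2,0,0,0],[0,-28,-2,0,0,0]]]'
python3 -m pendant '[[[0,-4,0,0,0,0],[0,-8,0,0,0,0],[0,-12,0,0,0,0],[0,-16,0,0,0,0],[0,-20,0,0,0,0],[0,-24,0,0,0,0],[0,-28,0,0,0,0],[0,-32,0,0,0,0],[0,-36,0,0,0,0],[0,-40,0,0,0,0]]]'
```

```text
clock: 10.98
tool_pos: [0.5954, 0.2893, 0.0526]
orientation: [180.0, 0.0, 179.6]
force: [0.0, 2.6, -1.8]
opening: 0.0238
clock: 12.22
tool_pos: [0.5953, 0.2492, 0.0526]
orientation: [180.0, -0.0, 179.6]
force: [-1.6, 2.0, -2.0]
opening: 0.0237
```

```bash
python3 -m pendant '[[[0,-6,0,0,0,0],[0,-12,0,0,0,0],[0,-18,0,0,0,0],[0,-24,0,0,0,0],[-0.2,-30,0,0,0,0],[-0.2,-36,0,0,0,0],[-0.3,-42,0,0,0,0],[-0.4,-48,0,0,0,0],[-0.4,-52,0,0,0,0],[-0.4,-52,0,0,0,0]]]'
python3 -c "
from h import *
for n in('top','side'): s=cam(n,n+'7.png');pickle.dump(s,open(n+'7.pkl','wb'))
a=cv2.imread('pics/top7.png')[145:245,190:340];cv2.imwrite('pics/c7.png',cv2.convertScaleAbs(cv2.resize(a,None,fx=5,fy=5,interpolation=cv2.INTER_CUBIC),alpha=1.5))"
```

```text
clock: 13.48
tool_pos: [0.5947, 0.1967, 0.0525]
orientation: [-180.0, -0.0, 179.6]
force: [-0.8, -0.5, -2.5]
opening: 0.0239
```

View pics/c7.png

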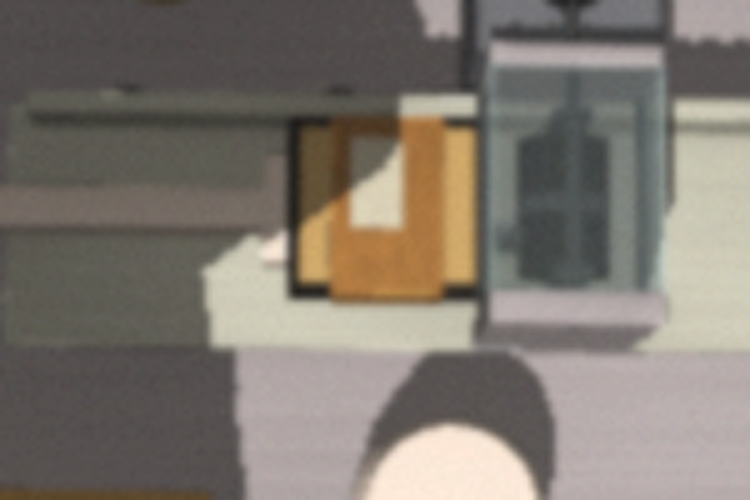

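Crop: the tray lies flush along the fence with its leading end entering the guard (px 480). The head is centred on its rear (px 288, y 207). On through the roller, gently.

```bash
python3 -m pendant '[[[0,-3,0,0,0,0],[0,-6,0,0,0,0],[0,-9,0,0,0,0],[0,-12,0,0,0,0],[0,-15,0,0,0,0],[-0.1,-18,0,0,0,0],[-0.1,-21,0,0,0,0],[-0.2,-24,0,0,0,0],[-0.2,-27,0,0,0,0]]]'
python3 -m pendant '[[[0,-2,0,0,0,0],[0,-4,0,0,0,0],[0,-6,0,0,0,0]]]'
python3 -m pendant '[[[0,-2,0,0,0,0],[0,-4,0,0,0,0],[0,-6,0,0,0,0]]]'
python3 -m pendant '[[[0,-2,0,0,0,0],[0,-4,0,0,0,0],[0,-6,0,0,0,0]]]'
```

```text
clock: 14.7
tool_pos: [0.5949, 0.1706, 0.0526]
orientation: [180.0, 0.0, 179.6]
force: [-1.0, 7.8, -2.6]
opening: 0.0233
clock: 15.08
tool_pos: [0.595, 0.1658, 0.0528]
orientation: [179.9, 0.1, 179.6]
force: [-0.7, 7.6, -1.9]
opening: 0.0239
clock: 15.45
tool_pos: [0.595, 0.1596, 0.0528]
orientation: [179.9, 0.1, 179.6]
force: [-0.0, 6.2, -2.6]
opening: 0.0239
clock: 15.82
tool_pos: [0.5949, 0.1534, 0.0527]
orientation: [179.9, 0.0, 179.6]
force: [-1.3, 6.6, -2.6]
opening: 0.0239
```

```bash
python3 -m pendant '[[[0,-4,0,0,0,0],[0,-8,0,0,0,0],[0,-12,0,0,0,0],[-0.1,-16,0,0,0,0],[-0.1,-20,0,0,0,0],[-0.2,-24,0,0,0,0],[-0.2,-28,0,0,0,0],[-0.2,-32,0,0,0,0],[-0.3,-36,0,0,0,0],[-0.3,-40,0,0,0,0]]]'
python3 -m pendant '[[[0,-4,0,0,0,0],[0,-8,0,0,0,0],[0,-12,0,0,0,0],[-0.1,-16,0,0,0,0],[-0.1,-20,0,0,0,0],[-0.2,-24,0,0,0,0],[-0.2,-28,0,0,0,0],[-0.2,-32,0,0,0,0],[-0.3,-36,0,0,0,0],[-0.3,-40,0,0,0,0]]]'
python3 -m pendant '[[[0,-3,0,0,0,0],[0,-6,0,0,0,0],[0,-9,0,0,0,0],[-0.1,-12,0,0,0,0],[-0.1,-15,0,0,0,0],[-0.1,-18,0,0,0,0],[-0.1,-21,0,0,0,0],[-0.2,-24,0,0,0,0]]]'
```

```text
clock: 17.08
tool_pos: [0.5946, 0.1131, 0.0527]
orientation: [179.9, 0.0, 179.6]
force: [-0.2, 5.2, -2.4]
opening: 0.0239
clock: 18.32
tool_pos: [0.5944, 0.0729, 0.0527]
orientation: [180.0, 0.0, 179.6]
force: [0.3, 5.0, -2.3]
opening: 0.0236
clock: 19.32
tool_pos: [0.5942, 0.0489, 0.0527]
orientation: [180.0, 0.0, 179.6]
force: [0.3, 4.7, -1.9]
opening: 0.0237
```

```bash
python3 -m pendant '[[[0,-3,0,0,0,0],[0,-6,0,0,0,0],[0,-9,0,0,0,0],[0,-12,0,0,0,0],[0,-15,0,0,0,0],[-0.1,-18,0,0,0,0],[-0.1,-21,0,0,0,0],[-0.2,-24,0,0,0,0],[-0.2,-27,0,0,0,0],[-0.2,-30,0,0,0,0]]]'
python3 -m pendant '[[[0,-2,0,0,0,0],[0,-4,0,0,0,0],[0,-6,0,0,0,0],[0,-8,0,0,0,0],[0,-10,0,0,0,0],[0,-12,0,0,0,0]]]'
python3 -c "
from h import *
for n in('top','side'): s=cam(n,n+'8.png');pickle.dump(s,open(n+'8.pkl','wb'))
a=cv2.imread('pics/top8.png')[145:225,270:410];b=cv2.imread('pics/side8.png')[180:320,200:345]
r=lambda i:cv2.convertScaleAbs(cv2.resize(i,(760,int(760*i.shape[0]/i.shape[1]))[:2],interpolation=cv2.INTER_CUBIC),alpha=1.5)
b=cv2.resize(b,(400,386));cv2.imwrite('pics/c8.png',r(a))"
```

```text
clock: 20.58
tool_pos: [0.5936, 0.0183, 0.0525]
orientation: [-180.0, -0.0, 179.6]
force: [-0.5, 1.8, -2.1]
opening: 0.024
clock: 21.32
tool_pos: [0.5937, 0.0064, 0.0526]
orientation: [180.0, 0.0, 179.6]
force: [-0.0, 1.6, -2.2]
opening: 0.0238
```

View pics/c8.png

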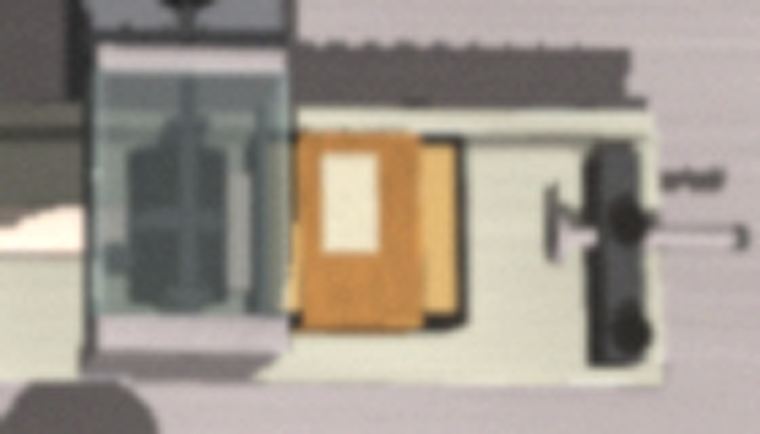

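Crop: the tray is out of the guard and along the fence. Its front is at px 465 and the stop pad at px 550, so ~45 mm remain, as predicted (hold y ≈ -39 mm).

```bash
python3 -m pendant '[[[0,-4,0,0,0,0],[0,-8,0,0,0,0],[0,-12,0,0,0,0],[-0.1,-16,0,0,0,0],[-0.1,-20,0,0,0,0],[-0.1,-24,0,0,0,0],[-0.2,-28,0,0,0,0],[-0.2,-31,0,0,0,0],[-0.2,-34,0,0,0,0]]]'
python3 -m pendant '[[[0,-1.5,0,0,0,0],[0,-3,0,0,0,0]]]'
python3 -m pendant '[[[0,-1.5,0,0,0,0],[0,-3,0,0,0,0]]]'
```

```text
clock: 22.55
tool_pos: [0.5935, -0.0277, 0.0526]
orientation: [-180.0, -0.0, 179.6]
force: [-1.1, 2.0, -2.4]
opening: 0.0237
clock: 22.8
tool_pos: [0.5935, -0.0306, 0.0526]
orientation: [-180.0, -0.0, 179.6]
force: [-0.6, 2.3, -2.1]
opening: 0.0236
clock: 23.05
tool_pos: [0.5935, -0.0335, 0.0525]
orientation: [-180.0, -0.0, 179.6]
force: [0.1, 2.1, -3.1]
opening: 0.0237
```

```bash
python3 -m pendant '[[[0,-1,0,0,0,0],[0,-2,0,0,0,0]]]'
python3 -m pendant '[[[0,-1,0,0,0,0],[0,-1.5,0,0,0,0]]]'
python3 -m pendant '[[[0,-1,0,0,0,0],[0,-1.5,0,0,0,0]]]'
```

```text
clock: 23.3
tool_pos: [0.5935, -0.0356, 0.0526]
orientation: [180.0, -0.0, 179.6]
force: [0.7, 2.2, -2.3]
opening: 0.0239
clock: 23.55
tool_pos: [0.5935, -0.037, 0.0525]
orientation: [180.0, -0.0, 179.6]
force: [-0.4, 1.7, -2.9]
opening: 0.0238
clock: 23.8
tool_pos: [0.5935, -0.0385, 0.0526]
orientation: [-180.0, -0.0, 179.6]
force: [-0.0, 3.0, -2.1]
opening: 0.0237
```

```bash
python3 -m pendant '[[[0,-1,0,0,0,0],[0,-1,0,0,0,0]]]'
python3 -m pendant '[[[0,-1,0,0,0,0],[0,-1,0,0,0,0]]]'
```

```text
clock: 24.05
tool_pos: [0.5935, -0.0396, 0.0526]
orientation: [-180.0, -0.0, 179.6]
force: [-0.2, 1.7, -2.4]
opening: 0.0236
clock: 24.3
tool_pos: [0.5935, -0.0406, 0.0526]
orientation: [-180.0, -0.0, 179.6]
force: [-0.5, 0.6, -2.1]
opening: 0.024
```

```bash
python3 -m pendant '[[[0,-1,0,0,0,0],[0,-1,0,0,0,0]]]'
python3 -m pendant '[[[0,-1,0,0,0,0],[0,-1,0,0,0,0]]]'
python3 -m pendant '[[[0,-1,0,0,0,0],[0,-1,0,0,0,0]]]'
```

```text
clock: 24.55
tool_pos: [0.5935, -0.0416, 0.0526]
orientation: [-180.0, -0.0, 179.6]
force: [0.3, 0.8, -1.9]
opening: 0.0238
clock: 24.8
tool_pos: [0.5936, -0.042, 0.0526]
orientation: [180.0, 0.0, 179.6]
force: [-0.4, 5.3, -1.7]
opening: 0.0236
clock: 25.05
tool_pos: [0.5939, -0.042, 0.0526]
orientation: [179.9, 0.1, 179.6]
force: [-0.6, 11.0, -1.3]
opening: 0.024
```

Home: the stick stopped at y -42.0 mm while the force rose to 11 N. Next I draw the stick straight back out.

```bash
python3 -m pendant '[[[0,2,0,0,0,0],[0,6,0,0,0,0],[0.1,14,0,0,0,0],[0.2,30,0,0,0,0],[0.4,55,0,0,0,0],[0.5,85,0,0,0,0],[0.8,115,0,0,0,0],[1,145,0,0,0,0],[1.2,170,0,0,0,0],[1.3,185,0,0,0,0]]]'
python3 -m pendant '[[[0,20,5,0,0,0],[0,40,25,0,0,0],[0,50,55,0,0,0],[0,50,80,0,0,0],[0,50,85,0,0,0]]]'
python3 st.py 9
python3 - <<'E'
from h import *
s=pickle.load(open('top9.pkl','rb')); C=cloud(s)
for nm,(x0,x1,y0,y1,z0,z1) in dict(tray=(.53,.643,-.36,-.21,.083,.1),board=(.28,.48,0,.44,.006,.02)).items():
    m=(C[...,0]>x0)&(C[...,0]<x1)&(C[...,1]>y0)&(C[...,1]<y1)&(C[...,2]>z0)&(C[...,2]<z1); P=C[m]; print(nm,np.round(P.min(0),4),np.round(P.max(0),4))
    if nm=='board':
        for a in np.arange(.05,.42,.06):
            q=P[abs(P[:,1]-a)<.015]; 
            if len(q): print('%.2f'%a,q[:,0].min(),q[:,0].max())
a=cv2.imread('pics/top9.png')[140:300,90:410]; cv2.imwrite('pics/c9.png',cv2.convertScaleAbs(cv2.resize(a,None,fx=2.5,fy=2.5,interpolation=cv2.INTER_CUBIC),alpha=1.6))
E
```

```text
clock: 26.3
tool_pos: [0.5947, 0.1435, 0.0526]
orientation: [180.0, 0.0, 179.7]
force: [-0.2, -0.3, -1.9]
opening: 0.0238
clock: 26.92
tool_pos: [0.5957, 0.1924, 0.1397]
orientation: [179.9, 0.2, 179.6]
force: [0.3, 0.1, -3.2]
opening: 0.0238
26.925 [0.5957 0.1924 0.1397] [179.89   0.18 179.63] [ 0.3  0.1 -3.2]
top 650 ymin -0.0110 ztop near 0.1674 head 0.1680 slopex deg 0.73 x@hold 0.5959 head x [0.5655 0.6248]
side 429 ymin -0.0195 ztop near 0.1644 head 0.1648 slopex deg 0.75 x@hold 0.5981 head x [0.5641 0.6241]
tray [ 0.5434 -0.3586  0.083 ] [ 0.6429 -0.2466  0.0992]
board [0.2813 0.0025 0.006 ] [0.4793 0.4321 0.0199]
0.05 0.2922360895706303 0.4404566567397027
0.11 0.28286265367603686 0.46572245072328544
0.17 0.2933233943785723 0.4738062893416485
0.23 0.29202980072386464 0.47300166144067823
0.29 0.2819504013136862 0.4605634546636438
0.35 0.30639362710017337 0.4711907081175509
0.41 0.32792569108991326 0.45268575435293534
```

View pics/c9.png

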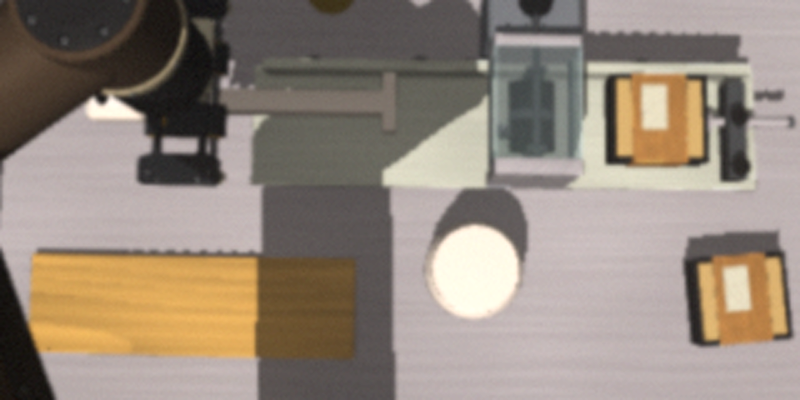

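Crop: the tray is against the stop pad (px ~708) and along the fence. The stick is out and level. Board corners are at (32,253), (355,257), (355,357), (30,350).

Run:
```python
from h import *
s=pickle.load(open('top9.pkl','rb'))
P=onplane(s,[(90+x/2.5,140+y/2.5) for x,y in((32,253),(355,257),(355,357),(30,350))],.012); print(P.round(4),P.mean(0))
```

```text
[[0.4402 0.4126 0.012 ]
 [0.4409 0.034  0.012 ]
 [0.3274 0.0326 0.012 ]
 [0.3278 0.4104 0.012 ]] [0.38407601 0.22243321 0.012     ]
```

```bash
python3 -m pendant '[[[-15,5,0,0,0,0],[-50,16,0,0,0,0.5],[-95,31,0,0,0,0.7],[-140,46,0,0,0,0.7],[-180,59,0,0,0,0.7],[-205,68,-15,0,0,0.7],[-212,70,-50,0,0,0.7],[-212,70,-85,0,0,0.7],[-212,70,-105,0,0,0.7],[-212,70,-110,0,0,0.7]]]'
python3 -m pendant '[[[0,0,-6,0,0,0],[0,0,-10,0,0,0],[0,0,-12.5,0,0,0],[0,0,-12.5,0,0,0]]]'
```

```text
clock: 28.28
tool_pos: [0.3814, 0.2599, 0.0259]
orientation: [-179.8, -0.1, -179.7]
force: [0.1, -0.3, -1.7]
opening: 0.0238
clock: 28.78
tool_pos: [0.383, 0.2617, 0.0155]
orientation: [180.0, 0.0, -179.7]
force: [-0.6, -0.2, 1.5]
opening: 0.0237
```

```bash
python3 -m pendant '[[[0,0,0,0,0,0],[0,0,0,0,0,0],[0,0,0,0,0,0],[0,0,0,0,0,0],[0,0,0,0,0,0]]]' -1
python3 -m pendant '[[[0,0,0,0,0,0],[0,0,10,0,0,0],[0,0,40,0,0,0],[0,0,85,0,0,0],[0,0,140,0,0,0],[-10,40,180,0,0,0],[-20,90,200,0,0,0],[-20,130,200,0,0,0],[-20,150,200,0,0,0],[-20,150,200,0,0,0]]]'
python3 - <<'E'
from h import *
o=get_obs();print(o['clock'],o['tool_pos'],o['opening'])
A=[cam(n,n+'10.png') for n in('top','side')]
for s in A:
    C=cloud(s)
    for nm,(x0,x1,y0,y1,z0,z1) in dict(tray=(.53,.643,-.36,-.21,.083,.1),stick=(.33,.44,.03,.42,.032,.05)).items():
        m=(C[...,0]>x0)&(C[...,0]<x1)&(C[...,1]>y0)&(C[...,1]<y1)&(C[...,2]>z0)&(C[...,2]<z1); P=C[m]; print(nm,len(P),np.round(P.min(0),4),np.round(P.max(0),4),'zmed %.4f'%np.median(P[:,2]))
a=cv2.imread('pics/top10.png')[140:300,90:410];b=cv2.imread('pics/side10.png')[110:330,140:360]
f=lambda i,w:cv2.resize(i,(w,w*i.shape[0]//i.shape[1]),interpolation=cv2.INTER_CUBIC)
a=f(a,480);b=f(b,320);c=np.zeros((320,800,3),np.uint8);c[:a.shape[0],:480]=a;c[:,480:]=b[:320];cv2.imwrite('pics/c10.png',cv2.convertScaleAbs(c,alpha=1.5))
E
```

```text
clock: 29.4
tool_pos: [0.3828, 0.2615, 0.0151]
orientation: [-180.0, 0.0, -179.7]
force: [0.4, 0.8, -0.5]
opening: 0.0685
clock: 30.65
tool_pos: [0.3625, 0.4119, 0.2147]
orientation: [-179.9, -0.0, -179.6]
force: [0.3, -0.0, -0.2]
opening: 0.0876
30.65 [0.36254927 0.41188177 0.2147091 ] 0.08764146754896558
tray 1373 [ 0.5447 -0.3589  0.0833] [ 0.643  -0.2472  0.0971] zmed 0.0898
stick 1107 [0.3557 0.0572 0.0323] [0.414  0.3775 0.0492] zmed 0.0426
tray 1391 [ 0.5423 -0.3593  0.0831] [ 0.643  -0.2456  0.0936] zmed 0.0877
stick 516 [0.3513 0.0521 0.032 ] [0.415  0.3747 0.0466] zmed 0.0405
```

View pics/c10.png

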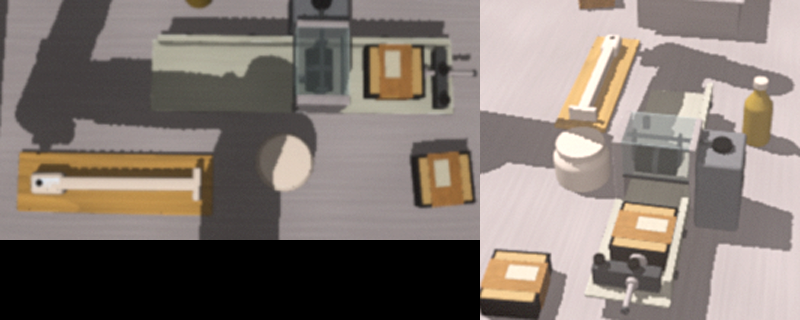

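Both views show the tray on the outfeed bed, square to the fence and at the stop pad. The stick lies flat and centred on its board, and nothing else has moved.

```bash
python3 -c "
from plant import *
print(close_job())"
```

```text
the job is handed in; nothing more can be done
None
```

The tray is coded, home against the end stop and flush along the fence, and the push stick is back lengthwise on its board. I handed the job in at about 31 s of the 72 s allowed; it reports no verdict.

- **Squaring:** I pressed the tray against the fence with the stick's shaft. The push took about 2 N, rising to 10 N at the fence.
- **Feeding:** I then pushed it with the stick's head along the fence. The highest reading was about 8 N, as the tray went under the roller; it fell to about 2 N once the tray was through.
- **End stop:** Contact with the pad was clear. The stick stopped moving while the force rose to 11 N.
- **Hand:** It stayed on the infeed side of the guard, with roughly 30 mm of calculated clearance at the closest point.

**Last checks**
- **Tray:** Both cameras put it at y -0.359 to -0.247 m. That agrees within 2 mm with the position felt at contact, and it had not moved since the stick was drawn out.
- **Stick:** Its top is at 41–43 mm, so it lies flat, centred on the board.
- **Other packs and containers:** The final picture shows them where they were; I did not measure them again.
- **Disagreements:** None beyond the 2–5 mm difference between the two cameras. Contact with the stop came about 3 mm later than I had estimated from the pictures.

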